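# Calibrate the bench scale with its sunken key

### The job

Calibrate the bench scale: with shut fingertips push the metal cover's tab sideways, to the scale's left, until the cover is fully open, then reach down into the oblong well it uncovers, press the sunken key all the way down and keep it down for about three seconds. Let the key come up again and push the cover fully shut over the well. Only push, never pinch the tab; do not press the key in the small round well, and leave the brass weights and the bottle where they stand.

Things in the scene. Friction and masses are not known exactly. Their poses are not given: they have to be found in the camera images.
- scale: Low bench scale, fixed, 260 mm wide (y), 220 mm deep (x). Pale console strip along its front (-x), flat top 46 mm above the worktop; behind it a round steel pan, 84 mm wide, top at 38 mm, centred at [52, 0] mm. Origin: on the worktop under its middle; x from console to pan, +y to the left as seen facing the console, z up. Guide rails 4 mm wide, 5 mm high run along y at both long edges of the cover.
- well_mouth (a point): Centre of the mouth of the oblong well in the right (-y) half of the console, level with its top, at [-55, -65, 46] mm in scale axes. The well is 38 mm along the scale's x, 54 mm along its y, walls upright; the key's top lies 16 mm below the mouth. Hidden while the cover is shut. Axes as the scale's.
- cal_key_top (a point): Centre of the top of the sunken calibration key, a flat oblong key 30 mm (scale x) by 44 mm (scale y) at the bottom of the oblong well. Moves with the key. Axes as the scale's.
- cal_key (a joint): How far the calibration key is pressed, m: 0 up, 0.005 fully down. A spring brings it up; it takes about 1.4 N to start and 4.9 N to push it fully down. Counts as down above 0.0038.
- cover (a joint): How far the sliding cover is open, m: 0 fully shut, 0.060 fully open at a hard stop. The cover slides straight along the scale's +y to open, stays where it is left and takes about 1.5 N to push (more when pushed fast). It starts shut or up to 8 mm ajar.
- cover_tab (a point): Centre of the upright tab on the middle of the cover, at [-55, -65 + cover joint, 57.5] mm in scale axes; moves with the cover. Push its right (-y) face to open, its left face to shut. A ridge 32 mm long (scale x), 12.4 mm thick (y), 16 mm high, on the cover plate (48 mm in x, 62 mm in y; plate top 49.5 mm, tab top 65.5 mm above the worktop).
- power_well (a point): Centre of the mouth of the smaller round well, 36 mm wide, at the left end of the console (z = 46 mm), at [-55, 98, 46] mm in scale axes. Leave its key alone.
- power_key (a joint): How far the round key (28 mm wide, top 16 mm below the console's top) in the round well is pressed, m: 0 up, 0.005 down. Must not be pressed.
- weight_pan: Brass weight, 18 mm wide, 27 mm high, on the steel pan; loose; origin at the centre of its underside.
- weight_big: Brass weight, 22 mm wide, 34 mm high, on the scale's low deck right of the pan; loose; origin at the centre of its underside.
- weight_small: Brass weight, 15 mm wide, 21 mm high, on the scale's low deck left of the pan; loose; origin at the centre of its underside.
- spare_bottle: White bottle, 43 mm wide, 98 mm high, standing at the right of the worktop; loose; origin at the centre of its underside.
- carousel: Blue ring-shaped bottle feeder, fixed, left of the scale: about 400 mm wide, its rim up to about 190 mm above the worktop; origin under its middle. An obstacle: pass above it or keep clear; the dispenser further left is about 400 mm high.

How it is judged:
By the outcome, as a careful person would: the job done as asked, in the order asked, and still so for the second after the job is handed in, with the robot touching nothing.
It also fails if it takes over 61 s, if anything falls off the work surface, if the arm or the gripper's body presses on something with over 40 N, if the wrist force passes 120 N, or if a joint passes its speed limit or range.

### The arm

A 6-joint arm with a two-finger parallel gripper is mounted at the origin on a cart in front of the work surface, level with it; the furniture and walls round the work are solid. World frame = base frame: x ahead of the robot, y to its left, z up, the work surface at z = 0. Lengths are in m, angles in rad, forces in N, time in s.
With the tool pointing down it reaches from about 0.325 to 0.75 m from the base axis. Payload 7.6 kg.
Tool frame: the origin (TCP) lies between the finger pads; the fingertips stand tip_reach ahead of it and the grasp point (between the pads) lies 11 mm behind it (tip_reach is the distance from the TCP to the fingertips, in m); z points along the fingers, y is the line along which they close (so a half turn about z gives the same grasp; the last joint's range is limited). The gripper opens to 85 mm and grips with 20 to 120 N. Pads are 22 mm wide; open, the fingers measure 114 mm over their backs; the gripper's body (76 mm by 85 mm) begins 54 mm behind the grasp point. The pads swing forward as they close: fully open they stand 13 mm farther back than shut.
Start: joints at [1.264, 0.052, 1.401, -0, 1.689, -0.07], TCP at [0.123, 0.51, 0.239] pointing down, gripper open.
Joint ranges: [-2.9, 2.9], [-0.91, 2.17], [0.12, 2.37], [-1.06, 4.2], [0.26, 2.73], [-2.93, 2.93]. Speed limits (rad/s): [2.57, 2.57, 3.01, 3.14, 3.14, 3.14].

### API

Orientations are given as a unit quaternion [x, y, z, w].
In Python, from rig import state, get_image, camera_params, job_done, tip_reach gives the robot as it stands.
- The arm moves only by the tool drive_tool, never from a script. Its argument "targets" is a list that holds one entry, the list of rows, each a list of 7 numbers: the turn, a rotation vector about the tool's x, y, z in rad, then the shift along the tool's x, y, z in m, then the opening, from 0 (shut) to 1 (fully open). A call has 1 to 10 rows; each row shifts and turns the commanded pose from where the row before left it, along the tool's axes as they then stand; what a row does not reach is not made up. A row lasts 1/10 s, in which the tool goes at most 50 mm and 8.59 degrees, less where a joint would pass 70% of its speed; a pose out of reach is approached as far as the arm can. A call with a gripper value outside its range is refused whole. The fingers move at their own pace and stop on an object; "grip_force" is the grip in N (left out, the last holds). Time passes only in rows, so rows that do not move let the fingers close. It gives the time, the measured TCP pose, the force, the opening and the grip force at its end, in the units of the state.
- state(): the state, without advancing time (a new reading comes with each control period).
- get_image(name): name is "scene" or "top" or "wrist"; returns (picture, depth): 384x512x3 uint8, red, green, blue; 384x512 float32, m along the optical axis (not along the pixel's ray), 0 where there is no reading.
- camera_params(name): a dict with "camera_matrix" (3x3 intrinsics, pixels), "k1" (the pictures are not rectified: a ray, as slopes to the right and down, at radius r is drawn at 1 + k1 r^2 times it, then the intrinsics apply), "R" (3x3) and "t" (3): a world point X has camera coordinates R X + t. Camera axes: x right, y down, z forward; pixel columns grow to the right and rows downward; lengths in m; the calibration is good to about 2 mm. A picture is of the moment at which its call begins: read the wrist's pose just before it. camera_params takes no time and is no camera call; for the wrist camera it gives the pose at the moment of the call.
- job_done(): hands the job in; it is judged then, once.
The state is a dict: "time": time; "q": joint angles; "joint_velocities": joint speeds; "effort": joint torques, N m; "position": TCP position; "tcp_rot": TCP orientation; "ft_force": force on the tool from outside, world axes, zero at the start; "wrist_torque": the same for the moment, N m; "grip_width": finger opening in m; "grip_force": force on a finger pad.
Only numpy, scipy, OpenCV 4.12 (cv2) and the standard library are available. Lean on these libraries where they do the work, as an engineer would, in place of code of your own. Each camera call takes 0.05 s, during which the arm holds its last target. There are 200 camera calls.

## Working session

There is one attempt and no reset: what is moved stays moved. The work goes in short steps, Python scripts to look and compute and a tool call to move; the robot and the scene stay as the last step left them, time stands still between calls to the robot, and variables do not carry over. Pictures are saved under pics/ and viewed, at most 10 in all, crops included, and the job is handed in when it is done.

Besides the shell and the picture viewer there is one more tool, called after "Emit:" as a command line: name --argument value ..., lists and objects as JSON in quotes. drive_tool: Moves the arm, as the interface text tells. Its arguments: {"type":"object","properties":{"targets":{"type":"array"},"grip_force":{"type":"number"}},"required":["targets"]}

```bash
mkdir -p pics
cat > h.py <<'E'
import numpy as np,cv2
from rig import *
def save(n,f):
    im,d=get_image(n); cv2.imwrite('pics/'+f,im[:,:,::-1]); np.savez('pics/'+f[:-4],im=im,d=d,**{k:np.array(v) for k,v in camera_params(n).items()}); return im,d
def rays(p,uv):
    K=np.array(p['camera_matrix']);k=float(p['k1']);R=np.array(p['R']);t=np.array(p['t'])
    uv=np.atleast_2d(np.float64(uv))
    n=cv2.undistortPoints(uv[:,None],K,np.array([k,0,0,0.]))[:,0]
    d=np.c_[n,np.ones(len(n))]@R
    return -R.T@t,d
def onz(p,uv,z):
    c,d=rays(p,uv); return c+d*((z-c[2])/d[:,2])[:,None]
def bydepth(p,uv,dep):
    c,d=rays(p,uv); return c+d*np.atleast_1d(dep)[:,None]
E
python3 - <<'E'
from h import *
s=state();print(s,tip_reach)
a,_=save('scene','s0.png');b,_=save('top','t0.png')
cv2.imwrite('pics/st0.png',cv2.resize(np.hstack([a,b])[:,:,::-1],None,fx=.78,fy=.78))
E
```

```text
{'time': 0.0, 'q': array([ 1.26370871e+00,  5.28476683e-02,  1.40174918e+00, -1.30751954e-05,
        1.68861445e+00, -7.03120377e-02]), 'joint_velocities': array([ 0.00012629,  0.00044645,  0.00064189,  0.00065579, -0.00108931,
        0.00062407]), 'effort': array([ 3.04653586e-04, -3.81658244e+01, -3.60189629e+01,  1.60214847e-05,
        6.01830645e-03,  1.07013943e-05]), 'position': array([0.12304549, 0.51006917, 0.23845437]), 'tcp_rot': array([ 1.18112157e-01,  9.92999931e-01, -7.96174762e-04, -1.45436784e-04]), 'ft_force': array([ 0.17217076, -0.25276669,  1.09388645]), 'wrist_torque': array([ 0.01233234, -0.05006639, -0.05430935]), 'grip_force': 0.0, 'grip_width': 0.08553541646281031} 0.008
```

View pics/t0.png

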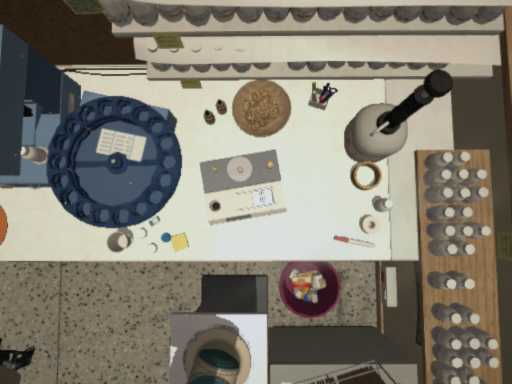

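View pics/s0.png

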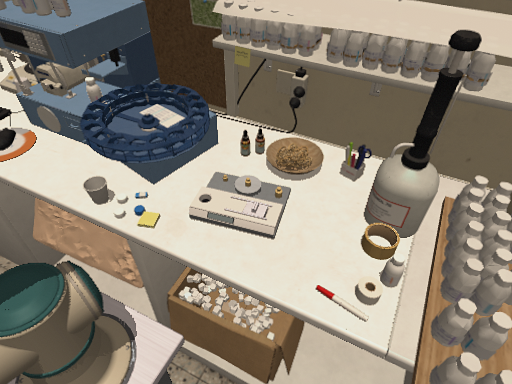

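The top view shows the scale at about (244,187), slightly rotated. The round well is at (215,206), the cover region near (263,197) and the pan at (239,169). The carousel is to the left at (115,160). The scene view shows the scale at about (240,203).

Run:
```python
from h import *
z=dict(np.load('pics/t0.npz'));im=z['im'];d=z['d']
for n,uv in dict(power=(215,206),pan=(239,169),cover=(263,197),c1=(201,163),c2=(276,150),c3=(286,209),c4=(209,222),table=(330,190)).items():
    print(n,bydepth(z,uv,d[uv[1],uv[0]])[0].round(4))
c,_=rays(z,(256,192));print(c)
z2=dict(np.load('pics/s0.npz'))
A=cv2.resize(im[140:230,190:296],(636,540),interpolation=cv2.INTER_CUBIC)
cv2.imwrite('pics/tc.png',A[:,:,::-1])
B=cv2.resize(z2['im'][165:240,180:300],(768,480),interpolation=cv2.INTER_CUBIC);cv2.imwrite('pics/sc.png',B[:,:,::-1])
```

```text
power [0.5023 0.0079 0.0333]
pan [ 0.619  -0.0725  0.0673]
cover [ 0.5287 -0.1491  0.0665]
c1 [0.6476 0.0579 0.0172]
c2 [ 0.6948 -0.1951 -0.0039]
c3 [ 0.493  -0.2268 -0.0005]
c4 [0.45   0.026  0.0423]
table [ 0.5562 -0.3752  0.0025]
[ 0.44002382 -0.1366477   1.24146056]
```

View pics/tc.png

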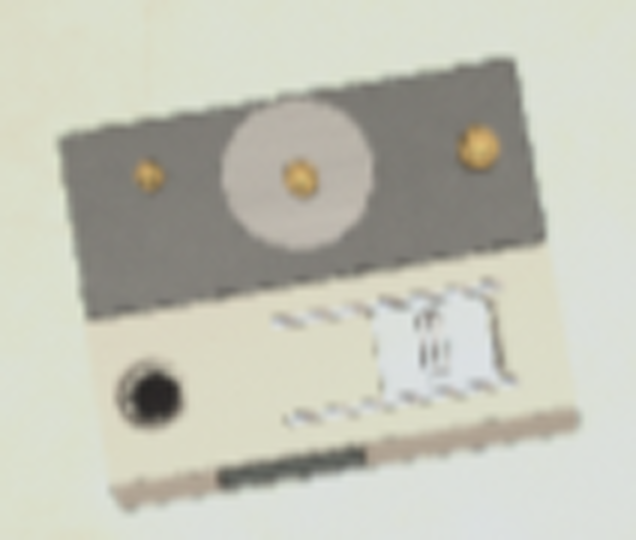

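The enlarged crop shows the round well at crop (151,396), the pan centre at (298,174) and the cover plate at about (378-505, 290-400). Its tab is near (432,345). I'll get a rough pose from these and refine it with the wrist camera.

Run:
```python
from h import *
from scipy.spatial.transform import Rotation as Ro
z=dict(np.load('pics/t0.npz'))
f=lambda u,v:((u+.5)/6-.5+190,(v+.5)/6-.5+140)
pw=onz(z,f(151,396),.046)[0];pn=onz(z,f(298,174),.038)[0]
dv=(pn-pw)[:2];dl=np.array([107,-98.])/1e3
th=np.arctan2(dv[1],dv[0])-np.arctan2(dl[1],dl[0])
print(pw,pn,np.linalg.norm(dv),np.linalg.norm(dl),np.degrees(th))
R=np.array([[np.cos(th),-np.sin(th)],[np.sin(th),np.cos(th)]])
o=(pw[:2]+pn[:2])/2-R@(np.array([-1.5,49])/1e3);print('origin',o)
for n,q in dict(well=(-55,-65),start=(-55,-95)).items():print(n,o+R@(np.array(q)/1e3))
s=state();M=Ro.from_quat(s['tcp_rot']).as_matrix();print(M.round(3))
p=camera_params('wrist');Rw=np.array(p['R']);c=-Rw.T@np.array(p['t']);print('wristcam in tool',M.T@(c-s['position']),(M.T@Rw.T).round(3),p['camera_matrix'])
g=o+R@np.array([-.055,-.065]);tgt=np.r_[g,.25];print('shift tool',M.T@(tgt-s['position']))
```

```text
[0.50294873 0.0072369  0.046     ] [ 0.62488004 -0.07172186  0.038     ] 0.145264350169498 0.14509651959988565 9.560405980844994
origin [ 0.57353183 -0.08031279]
well [ 0.5300914  -0.15354481]
start [ 0.53507402 -0.18312814]
[[-0.972  0.235 -0.   ]
 [ 0.235  0.972 -0.001]
 [ 0.    -0.001 -1.   ]]
wristcam in tool [ 0.07963141  0.00122407 -0.13377953] [[-0.001 -0.951 -0.311]
 [ 1.    -0.001  0.001]
 [-0.001 -0.311  0.951]] [[330.79494115   0.         254.57417629]
 [  0.         330.79494115 190.72933266]
 [  0.           0.           1.        ]]
shift tool [-0.55138259 -0.54963942 -0.01074705]
```

Emit:
drive_tool --targets '[[[0, 0, 0, -0.02, -0.02, -0.001, 0], [0, 0, 0, -0.034, -0.034, -0.001, 0], [0, 0, 0, -0.034, -0.034, -0.001, 0], [0, 0, 0, -0.034, -0.034, -0.001, 0], [0, 0, 0, -0.034, -0.034, -0.001, 0], [0, 0, 0, -0.034, -0.034, -0.001, 0], [0, 0, 0, -0.034, -0.034, -0.001, 0], [0, 0, 0, -0.034, -0.034, -0.001, 0], [0, 0, 0, -0.034, -0.034, -0.001, 0]]]'

```text
time: 1.0
position: [0.3389, 0.1562, 0.2482]
tcp_rot: [0.118, 0.993, 0.0, 0.0]
ft_force: [1.4, 0.8, -0.4]
grip_width: 0.0003
grip_force: 0.0
```

Emit:
drive_tool --targets '[[[0, 0, 0, -0.034, -0.034, 0, 0], [0, 0, 0, -0.034, -0.034, 0, 0], [0, 0, 0, -0.034, -0.034, 0, 0], [0, 0, 0, -0.034, -0.034, 0, 0], [0, 0, 0, -0.034, -0.034, 0, 0], [0, 0, 0, -0.034, -0.034, 0, 0], [0, 0, -0.135, -0.03, -0.03, 0, 0], [0, 0, -0.135, 0, 0, 0, 0], [0, 0, -0.135, 0, 0, 0.02, 0]]]'

```text
time: 1.9
position: [0.5122, -0.1259, 0.2296]
tcp_rot: [-0.086, 0.996, -0.001, 0.001]
ft_force: [0.2, 0.2, 0.2]
grip_width: 0.0004
grip_force: 0.0
```

```bash
cat >> h.py <<'E'
from scipy.spatial.transform import Rotation as Ro
def tool():
    s=state();return s,Ro.from_quat(s['tcp_rot']).as_matrix()
E
python3 - <<'E'
from h import *
s,M=tool();print(s['time'],s['position'],M.round(3),s['grip_width'],s['q'].round(2))
im,_=save('wrist','w0.png')
E
```

```text
1.9 [ 0.51220615 -0.12587886  0.22955503] [[-0.985 -0.171  0.003]
 [-0.171  0.985 -0.001]
 [-0.003 -0.001 -1.   ]] 0.000397961711034131 [-0.31  0.06  1.41  0.    1.67 -2.05]
```

View pics/w0.png

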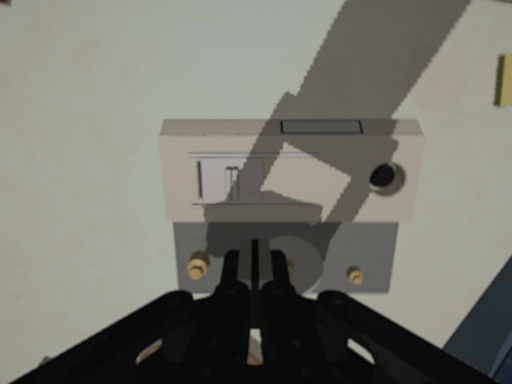

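The wrist view shows the scale from above, turned by 180°. The round well is at (385,177) and the console's edges run between (165,135) and (415,220). The cover is near (200-262,155-203), with its tab at about (232,182) and a dark gap at (199,180).

Run:
```python
from h import *
z=dict(np.load('pics/w0.npz'));im=z['im'];d=z['d']
A=cv2.resize(im[110:235,155:430],(792,360),interpolation=cv2.INTER_CUBIC)
v,u=np.mgrid[110:235,155:430];P=bydepth(z,np.c_[u.ravel(),v.ravel()],d[110:235,155:430].ravel())
Z=P[:,2].reshape(v.shape);B=cv2.resize((np.clip((Z-.02)/.055,0,1)*255).astype(np.uint8),(792,230))
# contrast
A=np.clip(A.astype(float)*1.3-20,0,255).astype(np.uint8)
cv2.imwrite('pics/wc.png',np.vstack([A[:,:,::-1],cv2.cvtColor(B,8)]))
ys=lambda r:Z[r-110,[x-155 for x in range(185,270,2)]].round(3)
print(ys(180));print(ys(171))
```

```text
[0.039 0.039 0.04  0.039 0.041 0.04  0.039 0.032 0.042 0.042 0.043 0.043
 0.043 0.043 0.043 0.044 0.044 0.045 0.042 0.044 0.059 0.059 0.058 0.054
 0.059 0.059 0.058 0.042 0.043 0.044 0.044 0.044 0.043 0.043 0.044 0.044
 0.044 0.044 0.044 0.043 0.04  0.04  0.041]
[0.04  0.04  0.04  0.039 0.04  0.04  0.038 0.028 0.043 0.044 0.044 0.044
 0.043 0.044 0.045 0.045 0.043 0.044 0.042 0.044 0.059 0.06  0.059 0.058
 0.06  0.058 0.06  0.044 0.043 0.043 0.043 0.044 0.044 0.043 0.043 0.044
 0.043 0.043 0.045 0.042 0.041 0.041 0.04 ]
```

View pics/wc.png

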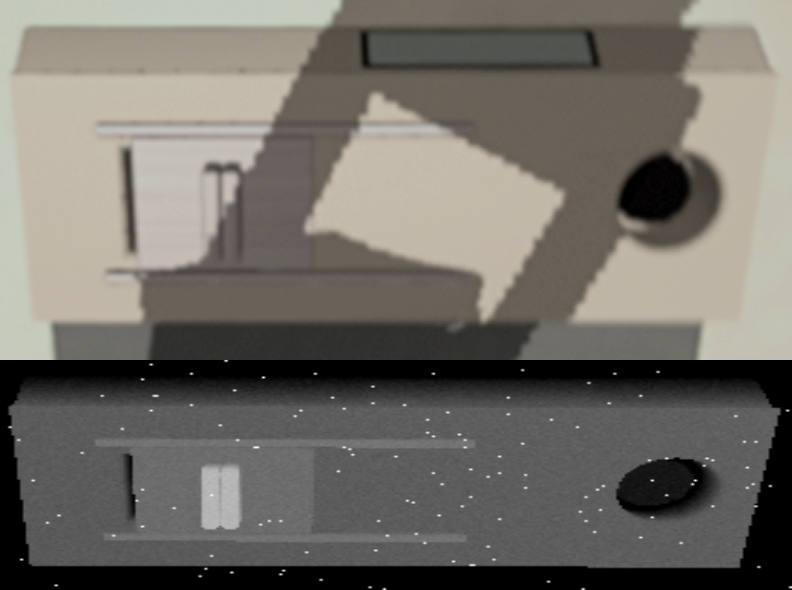

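Crop: tab at (202-240,165-262), rails at y≈129 and 276, round well at about (665,195). The cover plate's left end is at 133 and the well gap at 128. I'll measure these in scale axes.

Run:
```python
from h import *
z=dict(np.load('pics/w0.npz'));im=z['im'];d=z['d'].copy()
s,M=tool()
D=cv2.medianBlur(d,3)
v,u=np.mgrid[0:384,0:512];P=bydepth(z,np.c_[u.ravel(),v.ravel()],D.ravel()).reshape(384,512,3);Z=P[:,:,2]
print('table',np.median(Z[20:60,60:250]),'console',np.median(Z[190:215,270:330]),np.median(Z[205:215,190:260]))
con=np.median(Z[205:215,190:260]); off=.046-con
m=np.zeros(Z.shape,np.uint8);m[140:225,185:300]=(Z>con+.0095)[140:225,185:300]
n,l,st,ce=cv2.connectedComponentsWithStats(m);i=1+np.argmax(st[1:,4]);print(st[i],ce[i])
ys,xs=np.where(l==i);pt=onz(z,np.c_[xs,ys],.0655);r=cv2.minAreaRect((pt[:,:2]*1000).astype(np.float32));print('tab rect mm',r)
print('tab centroid',pt.mean(0))
# rails direction
for y0,y1 in((150,158),(200,210)):
    q=[]
    for x in range(195,310):
        c=Z[y0:y1,x]; w=np.where((c>con+.003))[0]
        if len(w):q.append((x,y0+w.mean()))
    q=np.array(q);w=onz(z,q,.051);ln=cv2.fitLine(w[:,:2].astype(np.float32),cv2.DIST_HUBER,0,.001,.001).ravel();print('rail',len(q),np.degrees(np.arctan2(ln[1],ln[0])),ln[2:])
# round well rim: by ellipse from depth hole
m=np.zeros(Z.shape,np.uint8);m[150:205,360:415]=(Z<con-.005)[150:205,360:415];m=cv2.morphologyEx(m,cv2.MORPH_OPEN,np.ones((3,3)))
c=max(cv2.findContours(m,0,1)[0],key=cv2.contourArea)[:,0];w=onz(z,c,.046);print('well',cv2.minEnclosingCircle((w[:,:2]*1000).astype(np.float32)))
# plate ends
row=Z[171:190].copy(); 
med=np.median(row,0);print([(x,round(float(med[x]),4)) for x in list(range(196,206))+list(range(258,268))])
for x in (200.5,264):print(onz(z,(x,180),.0495))
```

```text
table -0.00570397101772252 console 0.04007906920722035 0.03981948038844402
[225 167  14  35 458] [231.18122271 184.14847162]
tab rect mm ((523.451416015625, -142.59146118164062), (32.945343017578125, 12.195584297180176), 9.319528579711914)
tab centroid [ 0.52344559 -0.14279557  0.0655    ]
rail 115 -79.82934 [ 0.49694142 -0.13338281]
rail 115 -82.04264 [ 0.5430481  -0.10250307]
well ((498.2656555175781, 5.589285850524902), 17.243661880493164)
[(196, 0.0393), (197, 0.0387), (198, 0.0362), (199, 0.0305), (200, 0.0279), (201, 0.0425), (202, 0.0431), (203, 0.0433), (204, 0.0433), (205, 0.0435), (258, 0.0433), (259, 0.0433), (260, 0.0434), (261, 0.0433), (262, 0.0434), (263, 0.0427), (264, 0.0406), (265, 0.0401), (266, 0.04), (267, 0.0399)]
[[ 0.52938937 -0.17301587  0.0495    ]]
[[ 0.51851934 -0.11237129  0.0495    ]]
```

Emit:
drive_tool --targets '[[[0, 0, 0, -0.005, -0.027, 0.02, 0], [0, 0, 0, -0.005, -0.026, 0.03, 0], [0, 0, 0, 0, 0, 0.035, 0], [0, 0, 0, 0, 0, 0.02, 0], [0, 0, 0, 0, 0, 0.015, 0], [0, 0, 0, 0, 0, 0, 0], [0, 0, 0, 0, 0, 0, 0]]]'

```text
time: 2.65
position: [0.5302, -0.1749, 0.1093]
tcp_rot: [-0.084, 0.996, -0.0, 0.0]
ft_force: [0.7, 0.4, 0.5]
grip_width: -0.0001
grip_force: 0.0
```

Run:
```python
from h import *
s,M=tool();print(s['time'],s['position'],s['ft_force'])
im,d=save('wrist','w1.png');z=dict(np.load('pics/w1.npz'))
D=cv2.medianBlur(d,3);v,u=np.mgrid[0:384,0:512];P=bydepth(z,np.c_[u.ravel(),v.ravel()],D.ravel()).reshape(384,512,3);Z=P[:,:,2]
for y in range(130,384,40):print(y,Z[y,::40].round(3))
# project tip
K=z['camera_matrix'];tip=s['position']+M[:,2]*.008;c=z['R']@tip+z['t'];print('tip px',c[:2]/c[2]*K[0,0]+K[:2,2],c[2])
```

```text
2.65 [ 0.5302167  -0.17486215  0.10927898] [0.65417565 0.36404271 0.46687919]
130 [ 0.     0.    -0.     0.    -0.     0.031  0.031  0.031  0.031  0.031
  0.032  0.032  0.032]
170 [ 0.    -0.     0.    -0.    -0.     0.046  0.046  0.046  0.046  0.045
  0.046  0.045  0.046]
210 [-0.     0.    -0.    -0.    -0.     0.046  0.046  0.049  0.05   0.046
  0.046  0.046  0.046]
250 [ 0.     0.     0.    -0.    -0.     0.046  0.116  0.109  0.05   0.046
  0.046  0.046  0.046]
290 [-0.     0.     0.001  0.     0.     0.001  0.146  0.149  0.018  0.018
  0.018  0.018  0.018]
330 [0.    0.    0.    0.165 0.164 0.171 0.168 0.171 0.157 0.166 0.165 0.018
 0.018]
370 [0.001 0.179 0.179 0.174 0.161 0.184 0.178 0.185 0.184 0.161 0.176 0.179
 0.019]
tip px [252.48401552 254.1552191 ] 0.1598634762230649
```

View pics/w1.png

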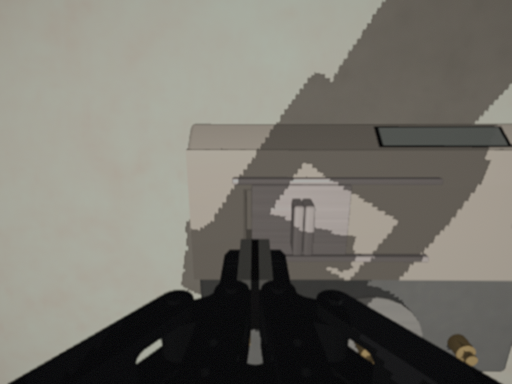

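The arm has settled, and depth now gives 0, 46 and 50 mm as stated; the earlier offset came from the arm still moving. The tab is at about (303,228), the rails are at rows 181 and 255, and the tip is at (253,245).

```bash
cat > m.py <<'E'
from h import *
s,M=tool()
im,d=get_image('wrist');z=camera_params('wrist')
D=cv2.medianBlur(d,3);v,u=np.mgrid[0:384,0:512];P=bydepth(z,np.c_[u.ravel(),v.ravel()],D.ravel()).reshape(384,512,3);Z=P[:,:,2]
m=((Z>.058)&(Z<.070)).astype(np.uint8);m[:, :150]=0
n,l,st,ce=cv2.connectedComponentsWithStats(m);i=1+np.argmax(st[1:,4])
ys,xs=np.where(l==i);pt=onz(z,np.c_[xs,ys],.0655);r=cv2.minAreaRect((pt[:,:2]*1000).astype(np.float32));print('tab',st[i],r)
T=pt.copy();tip=s['position']
c=np.r_[np.array(r[0])/1e3,.0655]
print('tab centre in tool from TCP',M.T@(c-tip),'tcp',tip, 'yaw tool y',np.degrees(np.arctan2(M[1,1],M[0,1]))-90)
E
python3 - <<'E'
from m import *
for f in(.0035,):
  for y0,y1 in((172,190),(247,262)):
    q=np.array([(x,y0+w.mean()) for x in range(290,430) for w in [np.where((Z[y0:y1,x]>.0485)&(Z[y0:y1,x]<.054))[0]] if len(w) and len(w)<8])
    if len(q)>10:
      w=onz(z,q,.051);ln=cv2.fitLine(w[:,:2].astype(np.float32),cv2.DIST_HUBER,0,.001,.001).ravel();a=M.T@(np.r_[ln[2:],.051]-tip);print('rail',len(q),np.degrees(np.arctan2(ln[1],ln[0])),a)
E
```

```text
tab [ 292  201   23   53 1128] ((527.8930053710938, -145.625732421875), (33.413795471191406, 12.933405876159668), 9.668891906738281)
tab centre in tool from TCP [-0.00218738  0.02946964  0.04442222] tcp [ 0.53055826 -0.17500829  0.10995379] yaw tool y 9.621364310873858
rail 78 -80.44392 [0.02275845 0.08159428 0.05880406]
rail 103 -81.068474 [-0.02955918  0.07381832  0.05892645]
```

Emit:
drive_tool --targets '[[[0, 0, 0, -0.003, -0.003, 0.01, 0], [0, 0, 0, 0, 0, 0.02, 0], [0, 0, 0, 0, 0, 0.012, 0], [0, 0, 0, 0, 0, 0.004, 0], [0, 0, 0, 0, 0, 0, 0], [0, 0, 0, 0, 0, 0, 0]]]'

```text
time: 3.35
position: [0.5337, -0.1775, 0.063]
tcp_rot: [-0.084, 0.996, -0.0, 0.001]
ft_force: [1.1, -0.1, 0.2]
grip_width: 0.0002
grip_force: 0.0
```

Emit:
drive_tool --targets '[[[0, 0, 0, 0, 0.004, 0, 0], [0, 0, 0, 0, 0.004, 0, 0], [0, 0, 0, 0, 0.005, 0, 0], [0, 0, 0, 0, 0.005, 0, 0], [0, 0, 0, 0, 0.005, 0, 0], [0, 0, 0, 0, 0.005, 0, 0], [0, 0, 0, 0, 0.005, 0, 0], [0, 0, 0, 0, 0.005, 0, 0]]]'

```text
time: 4.15
position: [0.527, -0.1396, 0.0626]
tcp_rot: [-0.084, 0.996, -0.0, 0.0]
ft_force: [1.7, -1.3, 2.1]
grip_width: -0.0001
grip_force: 1.3
```

Emit:
drive_tool --targets '[[[0, 0, 0, 0, 0.005, 0, 0], [0, 0, 0, 0, 0.005, 0, 0], [0, 0, 0, 0, 0.005, 0, 0], [0, 0, 0, 0, 0.004, 0, 0], [0, 0, 0, 0, 0.002, 0, 0]]]'

```text
time: 4.65
position: [0.5233, -0.1187, 0.0623]
tcp_rot: [-0.084, 0.996, 0.0, 0.0]
ft_force: [1.4, -1.6, 3.0]
grip_width: -0.0002
grip_force: 1.2
```

Emit:
drive_tool --targets '[[[0, 0, 0, 0, 0.002, 0, 0], [0, 0, 0, 0, 0.002, 0, 0]]]'

```text
time: 4.85
position: [0.5227, -0.1152, 0.0623]
tcp_rot: [-0.084, 0.996, 0.0, 0.0]
ft_force: [0.6, -0.9, 2.9]
grip_width: 0.0001
grip_force: 1.2
```

Emit:
drive_tool --targets '[[[0, 0, 0, 0, 0.002, 0, 0], [0, 0, 0, 0, 0.002, 0, 0]]]'

```text
time: 5.05
position: [0.5223, -0.1129, 0.0625]
tcp_rot: [-0.084, 0.996, -0.002, 0.0]
ft_force: [3.6, -14.5, -0.0]
grip_width: 0.0003
grip_force: 6.7
```

Emit:
drive_tool --targets '[[[0, 0, 0, 0, 0.002, 0, 0], [0, 0, 0, 0, 0.002, 0, 0]]]'

```text
time: 5.25
position: [0.5222, -0.1122, 0.0627]
tcp_rot: [-0.083, 0.997, -0.005, 0.001]
ft_force: [6.9, -28.6, -5.4]
grip_width: 0.0001
grip_force: 12.7
```

Emit:
drive_tool --targets '[[[0, 0, 0, 0, -0.006, 0, 0], [0, 0, 0, 0, -0.018, -0.02, 0], [0, 0, 0, 0, -0.02, -0.02, 0], [0, 0, 0, 0, 0, -0.01, 0], [0, 0, 0, 0, 0, 0, 0], [0, 0, 0, 0, 0, 0, 0]]]'

```text
time: 5.85
position: [0.5281, -0.1497, 0.1111]
tcp_rot: [-0.084, 0.996, 0.001, -0.001]
ft_force: [0.2, 0.7, -1.6]
grip_width: 0.0
grip_force: 0.0
```

Run:
```python
from m import *
print(s['time'],s['ft_force'])
cv2.imwrite('pics/w2.png',im[:,:,::-1])
# well: region below console level
m=((Z<.040)&(Z>.02)).astype(np.uint8);m[:170]=0;m[265:]=0
n,l,st,ce=cv2.connectedComponentsWithStats(m)
for i in range(1,n):
    if st[i,4]>300:
        ys,xs=np.where(l==i);pt=P[ys,xs];q=(pt-tip)@M;print(st[i],'tool-extent lo',np.percentile(q,1,0).round(4),'hi',np.percentile(q,99,0).round(4),'zmed',np.median(pt[:,2]))
```

```text
tab [ 334  198   27   53 1166] ((519.1260375976562, -94.86088562011719), (33.27738952636719, 13.458223342895508), 9.468050956726074)
tab centre in tool from TCP [-0.00041201  0.05555548  0.04569598] tcp [ 0.52813229 -0.1497489   0.11111685] yaw tool y 9.670060793241149
5.85 [ 0.18035148  0.74625252 -1.58717928]
[ 207  186   83   53 3751] tool-extent lo [-0.0215 -0.03    0.0717] hi [0.0123 0.0241 0.0907] zmed 0.02907803501354972
[ 471  188   41   50 1639] tool-extent lo [-0.0211  0.1531  0.072 ] hi [0.0089 0.1782 0.0896] zmed 0.028995235617885556
```

View pics/w2.png

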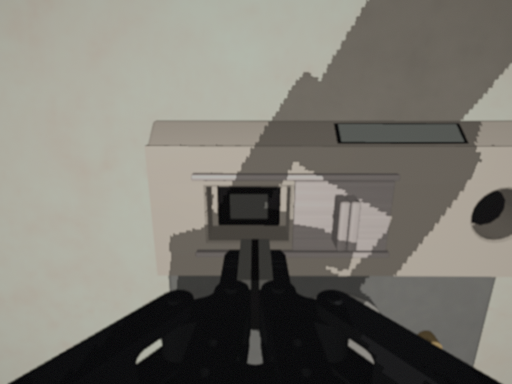

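The well is open and the key is visible at about (249,206). The cover is at its stop with the tab at (348,224). The well centre is 2 mm in x and 3.5 mm in y from the tool.

Emit:
drive_tool --targets '[[[0, 0, 0, -0.002, -0.0035, 0.01, 0], [0, 0, 0, 0, 0, 0.02, 0], [0, 0, 0, 0, 0, 0.015, 0], [0, 0, 0, 0, 0, 0.01, 0], [0, 0, 0, 0, 0, 0.007, 0], [0, 0, 0, 0, 0, 0.004, 0], [0, 0, 0, 0, 0, 0, 0]]]'

```text
time: 6.6
position: [0.5312, -0.1538, 0.046]
tcp_rot: [-0.084, 0.996, 0.0, -0.0]
ft_force: [-0.1, -0.6, -0.2]
grip_width: 0.0002
grip_force: 0.0
```

Emit:
drive_tool --targets '[[[0, 0, 0, 0, 0, 0.003, 0], [0, 0, 0, 0, 0, 0.003, 0], [0, 0, 0, 0, 0, 0.003, 0], [0, 0, 0, 0, 0, 0.002, 0], [0, 0, 0, 0, 0, 0, 0]]]'

```text
time: 7.1
position: [0.5316, -0.1539, 0.0355]
tcp_rot: [-0.084, 0.996, -0.0, 0.0]
ft_force: [-0.6, 0.4, 2.5]
grip_width: 0.0001
grip_force: 1.5
```

Emit:
drive_tool --targets '[[[0, 0, 0, 0, 0, 0.002, 0], [0, 0, 0, 0, 0, 0.002, 0], [0, 0, 0, 0, 0, 0, 0]]]'

```text
time: 7.4
position: [0.5316, -0.154, 0.0329]
tcp_rot: [-0.084, 0.996, -0.0, 0.0]
ft_force: [-5.0, 1.5, 13.2]
grip_width: 0.0004
grip_force: 6.6
```

Emit:
drive_tool --targets '[[[0, 0, 0, 0, 0, 0.001, 0], [0, 0, 0, 0, 0, 0, 0], [0, 0, 0, 0, 0, 0, 0]]]'

```text
time: 7.7
position: [0.5317, -0.154, 0.0328]
tcp_rot: [-0.084, 0.996, -0.0, 0.0]
ft_force: [-8.9, 3.7, 20.2]
grip_width: 0.0001
grip_force: 9.6
```

Emit:
drive_tool --targets '[[[0, 0, 0, 0, 0, 0, 0], [0, 0, 0, 0, 0, 0, 0], [0, 0, 0, 0, 0, 0, 0], [0, 0, 0, 0, 0, 0, 0], [0, 0, 0, 0, 0, 0, 0], [0, 0, 0, 0, 0, 0, 0], [0, 0, 0, 0, 0, 0, 0], [0, 0, 0, 0, 0, 0, 0], [0, 0, 0, 0, 0, 0, 0], [0, 0, 0, 0, 0, 0, 0]]]'

```text
time: 8.7
position: [0.5317, -0.154, 0.0328]
tcp_rot: [-0.084, 0.996, -0.0, 0.0]
ft_force: [-7.7, 3.2, 20.0]
grip_width: 0.0002
grip_force: 9.5
```

Emit:
drive_tool --targets '[[[0, 0, 0, 0, 0, 0, 0], [0, 0, 0, 0, 0, 0, 0], [0, 0, 0, 0, 0, 0, 0], [0, 0, 0, 0, 0, 0, 0], [0, 0, 0, 0, 0, 0, 0], [0, 0, 0, 0, 0, 0, 0], [0, 0, 0, 0, 0, 0, 0], [0, 0, 0, 0, 0, 0, 0], [0, 0, 0, 0, 0, 0, 0], [0, 0, 0, 0, 0, 0, 0]]]'

```text
time: 9.7
position: [0.5317, -0.154, 0.0328]
tcp_rot: [-0.084, 0.996, -0.0, 0.0]
ft_force: [-9.0, 2.8, 18.5]
grip_width: -0.0003
grip_force: 9.5
```

Emit:
drive_tool --targets '[[[0, 0, 0, 0, 0, 0, 0], [0, 0, 0, 0, 0, 0, 0], [0, 0, 0, 0, 0, 0, 0], [0, 0, 0, 0, 0, 0, 0], [0, 0, 0, 0, 0, 0, 0], [0, 0, 0, 0, 0, 0, 0], [0, 0, 0, 0, 0, 0, 0]]]'

```text
time: 10.4
position: [0.5317, -0.154, 0.0328]
tcp_rot: [-0.084, 0.996, -0.0, 0.0]
ft_force: [-9.4, 3.4, 18.7]
grip_width: 0.0001
grip_force: 9.5
```

Emit:
drive_tool --targets '[[[0, 0, 0, 0, 0, -0.005, 0], [0, 0, 0, 0, 0, -0.01, 0], [0, 0, 0, 0, 0, -0.02, 0], [0, 0, 0, 0, 0, -0.025, 0], [0, 0, 0, 0, 0, -0.02, 0], [0, 0, 0, 0, 0.03, 0, 0], [0, 0, 0, 0, 0.03, 0, 0], [0, 0, 0, 0, 0.031, 0, 0], [0, 0, 0, 0, 0, 0, 0], [0, 0, 0, 0, 0, 0, 0]]]'

```text
time: 11.4
position: [0.516, -0.0639, 0.1103]
tcp_rot: [-0.085, 0.996, -0.0, -0.0]
ft_force: [0.4, 0.1, -0.3]
grip_width: -0.0002
grip_force: 0.0
```

Run:
```python
from m import *
print(s['time'],s['ft_force'])
```

```text
tab [ 191  194   24   54 1144] ((518.9564819335938, -93.27274322509766), (33.630126953125, 12.967904090881348), 9.358610153198242)
tab centre in tool from TCP [ 0.00204676 -0.02941868  0.04483033] tcp [ 0.51601601 -0.06392059  0.11032422] yaw tool y 9.7112525960911
11.4 [ 0.41389861  0.10310065 -0.2558402 ]
```

Emit:
drive_tool --targets '[[[0, 0, 0, 0.001, 0.002, 0.01, 0], [0, 0, 0, 0, 0, 0.02, 0], [0, 0, 0, 0, 0, 0.012, 0], [0, 0, 0, 0, 0, 0.005, 0], [0, 0, 0, 0, 0, 0, 0], [0, 0, 0, 0, -0.004, 0, 0], [0, 0, 0, 0, -0.004, 0, 0], [0, 0, 0, 0, -0.004, 0, 0]]]'

```text
time: 12.25
position: [0.5173, -0.0747, 0.064]
tcp_rot: [-0.084, 0.996, -0.0, 0.001]
ft_force: [0.9, -0.1, 0.1]
grip_width: -0.0005
grip_force: 0.0
```

Emit:
drive_tool --targets '[[[0, 0, 0, 0, -0.005, 0, 0], [0, 0, 0, 0, -0.005, 0, 0], [0, 0, 0, 0, -0.005, 0, 0], [0, 0, 0, 0, -0.005, 0, 0], [0, 0, 0, 0, -0.005, 0, 0], [0, 0, 0, 0, -0.005, 0, 0], [0, 0, 0, 0, -0.005, 0, 0], [0, 0, 0, 0, -0.005, 0, 0], [0, 0, 0, 0, -0.005, 0, 0], [0, 0, 0, 0, -0.005, 0, 0]]]'

```text
time: 13.25
position: [0.5252, -0.1239, 0.0633]
tcp_rot: [-0.084, 0.996, 0.0, 0.0]
ft_force: [-0.0, 2.0, 2.0]
grip_width: -0.0002
grip_force: 1.4
```

Emit:
drive_tool --targets '[[[0, 0, 0, 0, -0.003, 0, 0], [0, 0, 0, 0, -0.003, 0, 0], [0, 0, 0, 0, -0.002, 0, 0]]]'

```text
time: 13.55
position: [0.5264, -0.1316, 0.0632]
tcp_rot: [-0.084, 0.996, 0.0, -0.0]
ft_force: [-0.1, 2.0, 2.5]
grip_width: -0.0003
grip_force: 1.2
```

Emit:
drive_tool --targets '[[[0, 0, 0, 0, -0.002, 0, 0], [0, 0, 0, 0, -0.002, 0, 0]]]'

```text
time: 13.75
position: [0.5271, -0.1352, 0.0632]
tcp_rot: [-0.084, 0.996, 0.0, -0.0]
ft_force: [-0.9, 6.2, 3.0]
grip_width: 0.0005
grip_force: 4.0
```

Emit:
drive_tool --targets '[[[0, 0, 0, 0, -0.002, 0, 0], [0, 0, 0, 0, -0.001, 0, 0]]]'

```text
time: 13.95
position: [0.5272, -0.1357, 0.0631]
tcp_rot: [-0.085, 0.996, 0.003, -0.001]
ft_force: [-4.0, 15.9, 7.2]
grip_width: 0.0002
grip_force: 9.1
```

Emit:
drive_tool --targets '[[[0, 0, 0, 0, -0.002, 0, 0], [0, 0, 0, 0, 0, 0, 0]]]'

```text
time: 14.15
position: [0.5272, -0.136, 0.0631]
tcp_rot: [-0.085, 0.996, 0.004, -0.001]
ft_force: [-5.2, 20.9, 10.2]
grip_width: -0.0002
grip_force: 11.8
```

Emit:
drive_tool --targets '[[[0, 0, 0, 0, 0.006, 0, 0], [0, 0, 0, 0, 0.01, 0, 0], [0, 0, 0, 0, 0.02, -0.01, 0], [0, 0, 0, 0, 0, -0.04, 0], [0, 0, 0, 0, 0, -0.04, 0], [0, 0, 0, 0, 0, 0, 0], [0, 0, 0, 0, 0, 0, 0], [0, 0, 0, 0, 0, 0, 0]]]'

```text
time: 14.95
position: [0.5211, -0.1046, 0.1516]
tcp_rot: [-0.084, 0.996, 0.0, -0.001]
ft_force: [-0.1, 0.2, -0.8]
grip_width: -0.0004
grip_force: 0.0
```

Run:
```python
from m import *
print(s['time'],s['ft_force'])
cv2.imwrite('pics/w3.png',im[:,:,::-1])
```

```text
tab [175 179  21  44 810] ((528.9385986328125, -151.37258911132812), (32.166072845458984, 13.295557975769043), 9.544035911560059)
tab centre in tool from TCP [-0.00010787 -0.04746983  0.08603199] tcp [ 0.52112704 -0.10463263  0.15157704] yaw tool y 9.624596557394867
14.95 [-0.13210416  0.20197242 -0.758462  ]
```

View pics/w3.png

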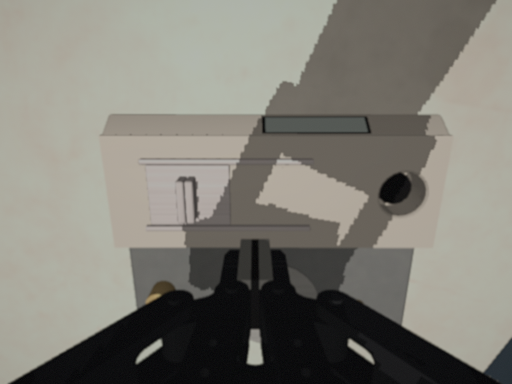

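The cover is shut over the well: no gap shows at its right end (147,195), and the tab is at (186,200). It travelled about 59–60 mm from its open stop. The tool is clear of everything.

```bash
python3 -c "from rig import *;print(job_done())"
```

```text
the job is handed in; nothing more can be done
None
```

I handed in the job at about 15 s. The cover was pushed open to its stop, the calibration key was held fully down for about 3 s and released, and the cover was pushed shut to its stop. The arm never went near the round key, the weights or the bottle.

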